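# Lay out a guest's tumbler and soap on the bathroom turntable

## Task

Get the washstand ready for the next guest: move the tall tumbler from the tray onto the empty ring on the wooden turntable, standing upright, and lay the flat soap carton on the empty rectangle opposite, flat and lengthwise along the rectangle. The turntable spins freely: set both down gently, without dropping them, and leave it facing the way it stands now.

Things in the scene. Friction and masses are not known exactly. Their poses are not given: they have to be found in the camera images.
- tumbler: Tall straight white tumbler, upright on the fixed dark tray: diameter 60, height 95, wall 4 mm, 200 g. Origin: centre of its underside, z up. The tray (290 x 310 mm, rim 16 mm high, floor 5 mm above the counter) lies left or right of the turntable and also holds a short cup (diameter 56, height 45) and a square carton (55 x 55 x 45), which stay; the four stand some 150 mm apart in any order.
- soap: Flat oblong soap carton of plain cardboard with a paper band lengthwise, lying flat on the same tray: 80 mm long (its x axis), 50 mm wide (its y axis), 28 mm high, about 100 g. Origin: centre of its underside, z up. Grasp it across its 50 mm width.
- ring_mark (a point): Centre of the empty dark ring (diameter 72 mm) on the top face, 26 mm above the counter, of a round wooden turntable (diameter 280) that turns at 0.1 N on its rim. Its x axis points outwards; the turntable's upright axis is 90 mm away along -x. On smaller rings 90 mm from that axis along +y and -y a lotion bottle (diameter 36, height 70) and a jar (42, 45) stand; they stay.
- bar_mark (a point): Centre of the empty dark rectangle on the turntable's top face, straight across from the ring; 26 mm above the counter. The outline is 92 mm long along this point's y axis and 62 mm wide along its x axis, which is radial: the turntable's axis is 90 mm away along +x. The carton may lie either way round.

How it is judged:
By the outcome, as a careful person would: the job done as asked, in the order asked, and still so for the second after the job is handed in, with the robot touching nothing.
It also fails if it takes over 67 s, if anything falls off the work surface, if the arm or the gripper's body presses on something with over 40 N, if the wrist force passes 120 N, or if a joint passes its speed limit or range.

## Robot

A 6-joint arm with a two-finger parallel gripper is mounted at the origin on the work surface. World frame = base frame: x ahead of the robot, y to its left, z up, the work surface at z = 0. Lengths are in m, angles in degrees, forces in N, time in s.
With the tool pointing down it reaches from about 0.3 to 0.75 m from the base axis. Payload 8.5 kg.
Tool frame: the origin (TCP) lies on the centre line of the jaws, within the pads' length; the fingertips stand 11 mm ahead of it and the grasp point (between the pads) lies 8 mm behind it; z points along the fingers, y is the line along which they close (so a half turn about z gives the same grasp; the last joint's range is limited). The gripper opens to 85 mm and grips with 20 to 120 N. Pads are 22 mm wide; open, the fingers measure 114 mm over their backs; the gripper's body (76 mm by 85 mm) begins 54 mm behind the grasp point. The pads swing forward as they close: fully open they stand 13 mm farther back than shut.
Start: joints at [60.659, 21.807, 74.336, -0, 83.858, -12.336], TCP at [0.161, 0.526, 0.242] pointing down, gripper open.
Joint ranges: [-178.18, 178.18], [-50.72, 133.34], [12.68, 142.11], [-81.47, 261.47], [9.98, 163.14], [-165.26, 165.26]. Speed limits (degrees/s): [136.94, 136.94, 180, 180, 180, 180].

## Interface

Orientations are given as a 3x3 rotation matrix whose columns are the frame's x, y, z axes.
In Python, from rig import env gives the robot as it stands.
- The arm moves only by the shell command python3 nudge.py FILE [FORCE], which reads ROWS from the file FILE. ROWS is a JSON list of rows, 1 to 10 of them, each of 5 numbers: dx, dy, dz in shares of the most that a row can go, 1 being 50 mm, then a turn about the tool's z in degrees, then the finger opening in m; each row shifts and turns the commanded pose from where the row before left it, along the tool's axes as they then stand; what a row does not reach is not made up. A row lasts 1/10 s, in which the tool goes at most 0.05 m and 8.59 degrees, less where a joint would pass 70% of its speed; a pose out of reach is approached as far as the arm can. The fingers move at their own pace and stop on an object; FORCE is the grip in N (left out, the last holds). Time passes only in rows, so rows that do not move let the fingers close. It prints the time, the measured TCP pose, the force, the opening and the grip force at its end. Input that does not fit is refused with a message, and nothing moves.
- env.observe(): the state, without advancing time (a new reading comes with each control period).
- env.get_image(name): name is "side" or "top" or "wrist"; returns a dict with "pixels" (384x512x3 uint8, red, green, blue), "K" (3x3 intrinsics, pixels), "extrinsics" (4x4, takes a point from world to camera coordinates). Camera axes: x right, y down, z forward; pixel columns grow to the right and rows downward; lengths in m; the calibration is good to about 2 mm. A picture is of the moment at which its call begins. There is no depth.
- env.close_job(): hands the job in; it is judged then, once.
The state is a dict: "time_s": time; "q": joint angles; "qvel": joint speeds; "joint_efforts": joint torques, N m; "position": TCP position; "tool_rot": TCP orientation; "ft_force": force on the tool from outside, world axes, zero at the start; "wrist_torque": the same for the moment, N m; "grip_width": finger opening in m; "gripper_force": force on a finger pad.
Only numpy, scipy, OpenCV 4.12 (cv2) and the standard library are available. Lean on these libraries where they do the work, as an engineer would, in place of code of your own. Each camera call takes 0.05 s, during which the arm holds its last target. There are 200 camera calls.

## Working session

There is one attempt and no reset: what is moved stays moved. The work goes in short steps, Python scripts to look and compute and a shell command to move; the robot and the scene stay as the last step left them, time stands still between calls to the robot, and variables do not carry over. Pictures are saved under pics/ and viewed, at most 10 in all, crops included, and the job is handed in when it is done.

```bash
ls; mkdir -p pics
python3 - <<'E'
from rig import env
import cv2,numpy as np,pickle
d={}
for n in("side","top","wrist"):
    d[n]=env.get_image(n); cv2.imwrite(f"pics/{n}0.png",d[n]["pixels"][...,::-1])
    print(n,d[n]["K"].tolist() if hasattr(d[n]["K"],'tolist') else d[n]["K"]);print(np.round(d[n]["extrinsics"],3))
pickle.dump(d,open("d0.pkl","wb"))
o=env.observe();print(o)
E
```

```text
nudge.py
pics
rig.py
side [[374.82276339499475, 0.0, 259.2688467826572], [0.0, 374.82276339499475, 191.16924202369967], [0.0, 0.0, 1.0]]
[[-0.955 -0.297 -0.017  0.512]
 [-0.153  0.539 -0.828  0.122]
 [ 0.255 -0.788 -0.56   0.766]
 [ 0.     0.     0.     1.   ]]
top [[348.20250501724826, 0.0, 260.3143709441559], [0.0, 348.20250501724826, 193.07479699763698], [0.0, 0.0, 1.0]]
[[ 0.004 -1.     0.001 -0.015]
 [-0.997 -0.004 -0.079  0.533]
 [ 0.079 -0.001 -0.997  0.846]
 [ 0.     0.     0.     1.   ]]
wrist [[305.8470507651957, 0.0, 253.97138259799468], [0.0, 305.8470507651957, 192.80521979033526], [0.0, 0.0, 1.0]]
[[ 0.292  0.956 -0.001 -0.55 ]
 [ 0.921 -0.282  0.268 -0.036]
 [ 0.256 -0.079 -0.963  0.379]
 [ 0.     0.     0.     1.   ]]
{'time_s': 0.15, 'q': array([ 6.06583927e+01,  2.18335351e+01,  7.43713254e+01,  7.82095868e-04,
        8.38597530e+01, -1.23352376e+01]), 'qvel': array([-0.04321937, -0.14504474, -0.06295521, -0.08846165,  0.01848933,
       -0.00265768]), 'joint_efforts': array([ 2.89786534e-03, -4.48622668e+01, -2.31343102e+01, -9.89965247e-05,
        3.83170714e-03, -6.73151455e-07]), 'position': array([0.16075216, 0.52576529, 0.2418607 ]), 'tool_rot': array([[-9.56271745e-01,  2.92479112e-01, -5.64430298e-04],
       [ 2.92479546e-01,  9.56271280e-01, -9.76396991e-04],
       [ 2.54172759e-04, -1.09878517e-03, -9.99999364e-01]]), 'ft_force': array([-0.0151064 ,  0.54295239, -0.27212327]), 'wrist_torque': array([0.01476968, 0.00394356, 0.06212964]), 'gripper_force': 0.0, 'grip_width': 0.08521229295947311}
```
View pics/top0.png

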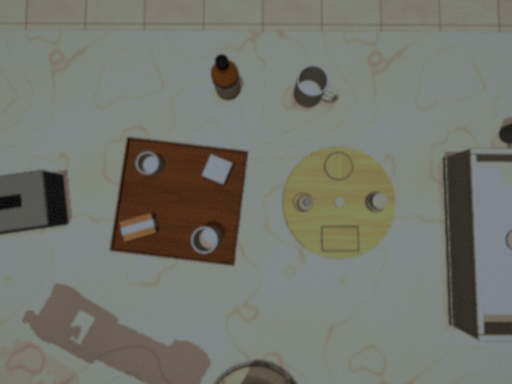

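View pics/side0.png

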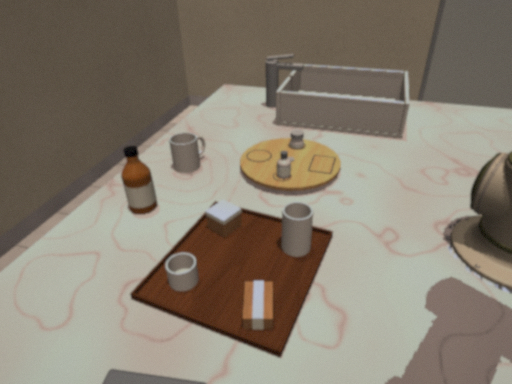

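The top view shows the tumbler at about (206,238), the soap at (138,227), and the turntable centred near (339,202), with its ring at (338,165) and rectangle at (340,238). The side view has the tumbler at (297,230), the soap at (258,304) and the turntable at (290,163). Next I'll enlarge the crops so I can pick features.

Create h.py:
```python
import numpy as np,cv2,pickle
def ray(im,uv):
    E=np.array(im["extrinsics"]);R=E[:3,:3];c=-R.T@E[:3,3]
    d=R.T@np.linalg.inv(im["K"])@np.array([uv[0],uv[1],1.]);return c,d/np.linalg.norm(d)
def plane(im,uv,z):
    c,d=ray(im,uv);return c+d*(z-c[2])/d[2]
def tri(obs):
    A=np.zeros((3,3));b=np.zeros(3);L=[ray(*o) for o in obs]
    for c,d in L:
        P=np.eye(3)-np.outer(d,d);A+=P;b+=P@c
    p=np.linalg.solve(A,b);return p,[round(1e3*np.linalg.norm((np.eye(3)-np.outer(d,d))@(p-c)),1) for c,d in L]
def proj(im,p):
    q=im["extrinsics"]@np.append(p,1);q=im["K"]@q[:3];return q[:2]/q[2]
```

Run:
```python
from h import *
d=pickle.load(open("d0.pkl","rb"))
t=d["top"]["pixels"][...,::-1];s=d["side"]["pixels"][...,::-1]
a=cv2.resize(np.ascontiguousarray(t[135:268,108:248]),None,fx=2.85,fy=2.85,interpolation=2)
b=cv2.resize(np.ascontiguousarray(t[135:268,275:405]),None,fx=2.85,fy=2.85,interpolation=2)
cv2.imwrite("pics/top_crop.png",cv2.convertScaleAbs(np.hstack([a,b]),alpha=1.5))
b=s[130:345,130:350];cv2.imwrite("pics/side_crop.png",cv2.resize(b,None,fx=2.7,fy=2.7,interpolation=2))
for n in("top","side"):
    hsv=cv2.cvtColor(d[n]["pixels"],cv2.COLOR_RGB2HSV)
    print(n,[hsv[v,u].tolist() for u,v in ([(206,227),(206,240),(195,240),(340,220),(338,158),(125,228),(140,226),(170,200),(327,153+0)] if n=="top" else [(297,235),(297,212),(270,170),(250,310),(258,300),(200,300)])])
    m=cv2.inRange(hsv,(18,60,50),(35,255,255));cs,_=cv2.findContours(m,0,1)
    c=max(cs,key=cv2.contourArea);print(n,cv2.contourArea(c),cv2.fitEllipse(cv2.convexHull(c)))
```

```text
top [[107, 20, 115], [120, 8, 133], [21, 54, 47], [29, 91, 129], [31, 91, 129], [105, 22, 137], [107, 29, 143], [12, 189, 73], [27, 96, 128]]
top 9627.5 ((338.4333801269531, 202.3914337158203), (110.70944213867188, 112.33458709716797), 119.2200698852539)
side [[14, 50, 113], [14, 50, 117], [20, 123, 183], [14, 138, 168], [111, 21, 198], [9, 185, 84]]
side 1812.0 ((305.10638427734375, 164.73463439941406), (47.13185501098633, 70.0599136352539), 79.80473327636719)
```

View pics/top_crop.png

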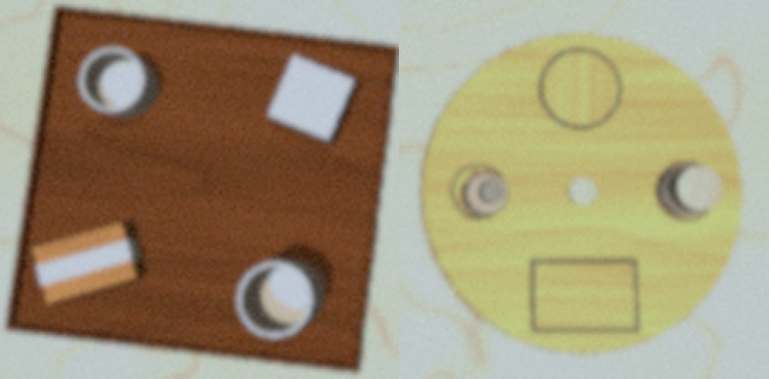

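View pics/side_crop.png

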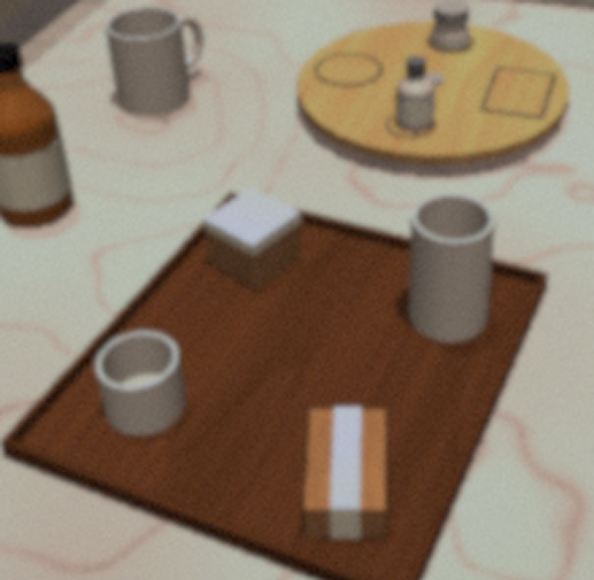

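The crops are clear. In the top view the tumbler rim is near (205,240), and the soap's top face runs from (120,222) to (156,232). In the side view the tumbler rim is near (297,211) and the soap's top face spans (243..273, 281..319). Now I'll measure these with masks and two-view rays.

```bash
cat > meas.py <<'E'
from h import *
d=pickle.load(open("d0.pkl","rb"));T,S=d["top"],d["side"]
def blobs(im,box,kind,par,minA=80):
    x0,y0,x1,y1=box;p=im["pixels"][y0:y1,x0:x1];hsv=cv2.cvtColor(np.ascontiguousarray(p),cv2.COLOR_RGB2HSV)
    if kind=="dark":
        g=hsv[...,2];m=(cv2.morphologyEx(g,cv2.MORPH_CLOSE,np.ones((9,9)))-g.astype(int)>par).astype(np.uint8)
    else: m=cv2.inRange(hsv,*par)
    c=max(cv2.findContours(m,0,1)[0],key=cv2.contourArea)
    return c+np.array([[x0,y0]]),m
# ring
for n,im,box in(("top",T,(318,145,360,185)),("side",S,(238,142,277,168))):
    c,m=blobs(im,box,"dark",18);print("ring",n,cv2.fitEllipse(c))
    d[n+"r"]=cv2.fitEllipse(c)[0]
p,r=tri([(T,d["topr"]),(S,d["sider"])]);print("ring tri",p,r, "at .026:",plane(T,d["topr"],.026),plane(S,d["sider"],.026))
for n,im,box in(("top",T,(314,220,366,256)),("side",S,(304,150,342,178))):
    c,m=blobs(im,box,"dark",18);r=cv2.approxPolyDP(cv2.convexHull(c),4,True)[:,0];print("bar",n,r.tolist(),cv2.minAreaRect(c))
    W=np.array([plane(im,q,.026) for q in r]);print(np.round(W,4).tolist(),W.mean(0))
# soap
for n,im,box in(("top",T,(110,205,165,246)),("side",S,(235,270,280,335))):
    hsv=cv2.cvtColor(im["pixels"],cv2.COLOR_RGB2HSV)
    for nm,lo,hi in(("orange",(8,90,100 if n=="top" else 150),(20,170,255)),("band",(90,8,110 if n=="top" else 175),(130,70,255))):
        c,m=blobs(im,box,"hsv",(lo,hi));print("soap",n,nm,m.sum()//255,cv2.boundingRect(m),[np.round(k,2) for k in cv2.minAreaRect(cv2.findNonZero(m)+np.array([[box[0],box[1]]]))], cv2.convexHull(c).shape)
# tumbler
hsv=cv2.cvtColor(T["pixels"],cv2.COLOR_RGB2HSV)
for row in range(222,260,3): print(row,"".join("%4d"%v for v in hsv[row,184:230:2,2]))
E
python3 meas.py
```

```text
ring top ((338.1112060546875, 165.6710662841797), (27.333782196044922, 27.810026168823242), 121.54193115234375)
ring side ((258.5267639160156, 155.42343139648438), (11.837234497070312, 24.453201293945312), 88.25286102294922)
ring tri [ 0.60223559 -0.20643248  0.02536401] [np.float64(0.1), np.float64(0.1)] at .026: [ 0.60201826 -0.20631622  0.026     ] [ 0.60199595 -0.20531194  0.026     ]
bar top [[358, 226], [358, 251], [321, 249], [321, 226]] ((339.5, 238.0), (26.0, 37.0), 90.0)
[[0.4525, -0.2531, 0.026], [0.3916, -0.252, 0.026], [0.3961, -0.1616, 0.026], [0.4521, -0.1622, 0.026]] [ 0.42309707 -0.20722467  0.026     ]
bar side [[335, 157], [331, 173], [308, 171], [313, 155]] ((321.5, 164.00001525878906), (26.107921600341797, 17.85030174255371), 8.530765533447266)
[[0.3923, -0.2538, 0.026], [0.3905, -0.1647, 0.026], [0.4502, -0.1585, 0.026], [0.4537, -0.249, 0.026]] [ 0.42166367 -0.20648966  0.026     ]
soap top orange 340 (10, 9, 35, 27) [array([136.99, 226.8 ]), array([19.92, 32.47]), np.float64(73.3)] (10, 1, 2)
soap top band 189 (11, 15, 33, 14) [array([137.06, 226.72]), array([
[... 818 characters left out ...]
0  47  48  64  71  73
240   71  70  72  89 106  52  45  56 109 126 128 133 141 142 142 142 132  73  53  65  76  74  76
243   67  69  67  81 105  61  49  49  82 120 126 127 128 128 129 129 120  56  55  72  74  74  75
246   67  66  67  69  89 103  55  50  50  72 105 120 126 126 127 120  85  58  67  69  69  69  74
249   73  75  74  72  76  93 111  83  57  55  52  60  78 101 115  84  69  72  73  71  70  70  67
252   74  74  76  74  75  75  81  98 101 109 115 108 100  92  75  73  75  74  73  74  73  73  75
255   74  74  73  71  70  74  71  70  71  69  70  70  71  69  72  71  72  73  73  71  75  76  73
258   72  66  68  64  65  62  60  66  60  65  69  69  67  69  72  70  71  72  71  71  70  70  73
```

```bash
cat > m2.py <<'E'
from h import *
d=pickle.load(open("d0.pkl","rb"));T,S=d["top"],d["side"]
def m_(im,box,lo,hi):
    x0,y0,x1,y1=box;h=cv2.cvtColor(np.ascontiguousarray(im["pixels"][y0:y1,x0:x1]),cv2.COLOR_RGB2HSV)
    m=cv2.inRange(h,lo,hi);c=max(cv2.findContours(m,0,1)[0],key=cv2.contourArea);return cv2.convexHull(c)+np.array([[x0,y0]])
# tumbler top: low-saturation blob minus shadow
c=m_(T,(180,220,230,262),(0,0,80),(179,110,255));e=cv2.fitEllipse(c);print("rim top",e)
c2=m_(S,(270,195,330,265),(0,0,80),(179,110,255));print("side box",cv2.boundingRect(c2))
P=c2[:,0];up=P[P[:,1]<212];print(up.tolist())
x,y,w,h=cv2.boundingRect(c2)
# side: centre column of silhouette; rim centre row from widest rim
for zr in(.095,.1,.105):
    p=plane(T,e[0],zr);ang=np.linspace(0,2*np.pi,90)
    q=np.array([proj(S,p+np.array([.03*np.cos(a),.03*np.sin(a),0])) for a in ang]);print(zr,p,q.min(0),q.max(0))
    base=p.copy();base[2]=.005
    q=np.array([proj(S,base+np.array([.03*np.cos(a),.03*np.sin(a),0])) for a in ang]);print(" base bottom",q.max(0))
rc=(x+(w-1)/2,None)
# rim ellipse fit in side from bright rim pixels
g=cv2.cvtColor(S["pixels"],cv2.COLOR_RGB2HSV)[...,2]
for r in range(198,230,2): print(r,"".join("%4d"%v for v in g[r,278:318:2]))
p,r=tri([(T,(137.03,226.75)),(S,(257.8,299.2))]);print("soap top centre",p,r)
# axis direction from band: top at z
a=np.deg2rad(73.45-90);v=np.array([np.cos(a),np.sin(a)])
A=plane(T,np.array([137.03,226.75])+16*v,.033);B=plane(T,np.array([137.03,226.75])-16*v,.033);print(A,B,np.rad2deg(np.arctan2(*(A-B)[1::-1])))
A=plane(S,(258.,282),.033);B=plane(S,(258.,318),.033);print(A,B,np.rad2deg(np.arctan2(*(A-B)[1::-1])))
print(plane(T,(137.03,226.75),.033),plane(S,(257.8,299.2),.033))
E
python3 m2.py
```

```text
rim top ((203.51058959960938, 239.65985107421875), (28.037294387817383, 28.767053604125977), 167.13345336914062)
side box (270, 195, 60, 63)
[[329, 195], [270, 195]]
0.095 [0.42147191 0.11495602 0.095     ] [281.79528567 203.29596455] [312.75241032 222.01208856]
 base bottom [310.0309664  256.95072556]
0.1 [0.42174261 0.11415461 0.1       ] [281.80542817 201.0311856 ] [312.85227395 219.64308781]
 base bottom [309.97539804 256.6551929 ]
0.105 [0.42201331 0.1133532  0.105     ] [281.81562926 198.75374451] [312.95271774 217.25990324]
 base bottom [309.91992977 256.36020761]
198  185 183 186 186 187 188 188 184 184 188 186 189 187 187 190 188 186 189 186 180
200  183 186 186 185 189 188 188 186 186 187 188 187 190 192 188 189 184 184 182 184
202  186 184 184 184 183 184 177 169 159 157 160 162 173 181 185 183 180 182 182 180
204  181 181 181 184 176 155 134 126 118 115 116 121 122 133 158 175 181 180 183 187
206  181 181 182 174 139 113 111 113 116 116 115 111 109 102 104 137 176 186 189 187
208  182 184 184 159 106 107 112 117 117 115 110 113 107 103  96  97 147 181 184 187
210  186 182
[... 471 characters left out ...]
26 117 112 108 146 181 180
222   73  72  72  84  88  93 100 106 113 113 114 115 114 115 116 111 105 142 181 181
224   93  89  82  86  92  95 103 106 113 115 113 116 116 117 113 111 108 142 176 180
226   92  91  79  81  91  98 102 107 112 116 117 119 117 112 115 112 100 106 131 150
228   97  91  82  89  88  96 104 109 111 112 116 112 117 117 114 109  99  69  60  75
soap top centre [0.4487324  0.28804637 0.03094922] [np.float64(0.0), np.float64(0.0)]
[0.45992685 0.25028611 0.033     ] [0.43754387 0.3242608  0.033     ] -73.16543803936213
[0.45936439 0.25311191 0.033     ] [0.43656246 0.3256698  0.033     ] -72.55422997997638
[0.4487231  0.28731398 0.033     ] [0.44822758 0.28967829 0.033     ]
```

The heights match the text: tumbler rim at 0.100, soap top at 0.031–0.033, ring at 0.025. The tumbler is at (0.422, 0.114), and the soap at (0.4485, 0.288) with its axis at −73°. The ring is at (0.602, −0.206) and the bar at (0.4225, −0.207), 0.180 apart as expected. I'll turn the closing axis to world x (radial) first.

```bash
echo '[[0,0,0,8.08,0.085],[0,0,0,8.08,0.085],[0,0,0,8.08,0.085],[0,0,0,8.08,0.085],[0,0,0,8.08,0.085],[0,0,0,8.08,0.085],[0,0,0,8.08,0.085],[0,0,0,8.08,0.085],[0,0,0,8.08,0.085],[0,0,0,0,0.085]]' > rows.txt && python3 nudge.py rows.txt
```

```text
time_s: 1.15
position: [0.1608, 0.5258, 0.2421]
tool_rot: [[-0.004, 1.0, -0.0], [1.0, 0.004, -0.0], [-0.0, -0.0, -1.0]]
ft_force: [0.1, 0.3, 0.0]
grip_width: 0.0848
gripper_force: 0.0
```

The manual's scale: shifts go in shares of 50 mm. Converting my numbers, 0.026 m is 0.52, -0.041 m is -0.82.

```bash
echo '[[-0.4,0.26,0,0,0.085],[-0.82,0.52,0,0,0.085],[-0.82,0.52,0,0,0.085],[-0.82,0.52,0,0,0.085],[-0.82,0.52,0,0,0.085],[-0.82,0.52,0,0,0.085],[-0.82,0.52,0,0,0.085],[-0.82,0.52,0,0,0.085],[-0.82,0.52,0,0,0.085],[-0.8,0.5,0,0,0.085]]' > rows.txt && python3 nudge.py rows.txt; echo '[[-0.4,0.2,0,0,0.085],[0,0,0,0,0.085],[0,0,0,0,0.085]]' > rows.txt && python3 nudge.py rows.txt
python3 - <<'E'
from rig import env
from h import *
w=env.get_image("wrist");cv2.imwrite("pics/w1.png",w["pixels"][...,::-1]);pickle.dump(w,open("w1.pkl","wb"))
o=env.observe();print(o["position"],o["q"]);E=np.array(w["extrinsics"]);print(-E[:3,:3].T@E[:3,3])
print([proj(w,p) for p in([.422,.114,.1],[.4485,.288,.033],[.602,-.206,.026])])
E
```

```text
time_s: 2.15
position: [0.4094, 0.1372, 0.2424]
tool_rot: [[-0.009, 1.0, 0.0], [1.0, 0.009, 0.0], [0.0, 0.0, -1.0]]
ft_force: [0.3, 1.1, 0.0]
grip_width: 0.0848
gripper_force: 0.0
time_s: 2.45
position: [0.4185, 0.1193, 0.2422]
tool_rot: [[-0.006, 1.0, -0.001], [1.0, 0.006, 0.0], [0.0, -0.001, -1.0]]
ft_force: [-0.2, 0.3, 0.6]
grip_width: 0.0851
gripper_force: 0.0
[0.41830301 0.11977841 0.24227941] [ 3.03402329e-01  1.02195854e+01  9.11084310e+01  1.46189623e-02
  7.86942095e+01 -1.04881417e-01]
[0.41895018 0.18705668 0.3743185 ]
[array([256.92352109, 189.51644232]), array([284.74771389,   1.84276478]), array([379.31404335, 391.514386  ])]
```

View pics/w1.png

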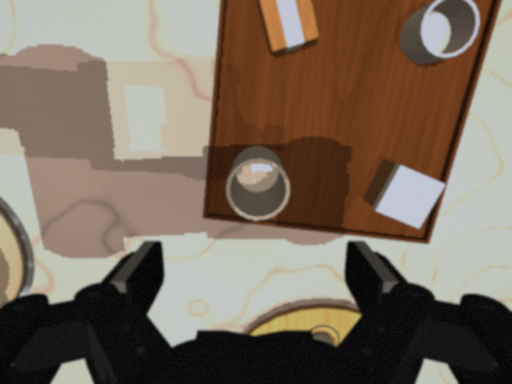

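The wrist view shows the tumbler rim centred at about (259,188), against a prediction of (257,189.5), so the two agree to about 1–2 mm. Next I'll align, descend and grip.

Converted, 0.03 m is 0.6, 0.006 m is 0.12.

```bash
echo '[[-0.09,0.09,0.4,0,0.085],[0,0,0.7,0,0.085],[0,0,0.8,0,0.085],[0,0,0.8,0,0.085],[0,0,0.6,0,0.085],[0,0,0.3,0,0.085],[0,0,0.12,0,0.085],[0,0,0,0,0.085],[0,0,0,0,0.085]]' > rows.txt && python3 nudge.py rows.txt 40; echo '[[0,0,0,0,0.05],[0,0,0,0,0.05],[0,0,0,0,0.05],[0,0,0,0,0.05],[0,0,0,0,0.05],[0,0,0,0,0.05],[0,0,0,0,0.05],[0,0,0,0,0.05]]' > rows.txt && python3 nudge.py rows.txt 40
```

```text
time_s: 3.4
position: [0.4236, 0.1152, 0.0571]
tool_rot: [[-0.006, 1.0, 0.002], [1.0, 0.006, 0.0], [0.0, 0.002, -1.0]]
ft_force: [-0.8, -0.2, -0.4]
grip_width: 0.085
gripper_force: 0.0
time_s: 4.2
position: [0.4234, 0.1148, 0.0573]
tool_rot: [[-0.005, 1.0, 0.001], [1.0, 0.005, 0.0], [0.0, 0.001, -1.0]]
ft_force: [-4.1, 0.6, 9.7]
grip_width: 0.0588
gripper_force: 37.6
```

```bash
echo '[[0,0,-0.2,0,0.05],[0,0,-0.6,0,0.05],[0,0,-0.8,0,0.05],[0,0,-0.7,0,0.05],[0,0,-0.3,0,0.05],[0,0,0,0,0.05]]' > rows.txt && python3 nudge.py rows.txt; echo '[[-0.32,0.18,0,0,0.05],[-0.6,0.34,0,0,0.05],[-0.7,0.38,0,0,0.05],[-0.7,0.38,0,0,0.05],[-0.7,0.38,0,0,0.05],[-0.7,0.38,0,0,0.05],[-0.7,0.38,0,0,0.05],[-0.7,0.38,0,0,0.05],[-0.6,0.34,0,0,0.05],[-0.3,0.16,0,0,0.05]]' > rows.txt && python3 nudge.py rows.txt;echo '[[0,0,0,0,0.05],[0,0,0,0,0.05],[0,0,0,0,0.05]]' > rows.txt && python3 nudge.py rows.txt
```

```text
time_s: 4.8
position: [0.424, 0.1147, 0.1887]
tool_rot: [[-0.005, 1.0, 0.005], [1.0, 0.005, -0.0], [-0.0, 0.005, -1.0]]
ft_force: [0.0, -0.4, -3.1]
grip_width: 0.0589
gripper_force: 40.7
time_s: 5.8
position: [0.5901, -0.188, 0.1842]
tool_rot: [[-0.003, 1.0, -0.002], [1.0, 0.003, 0.001], [0.001, -0.002, -1.0]]
ft_force: [-0.6, -0.4, -2.9]
grip_width: 0.0589
gripper_force: 40.6
time_s: 6.1
position: [0.5892, -0.1844, 0.1858]
tool_rot: [[-0.006, 1.0, -0.001], [1.0, 0.006, 0.001], [0.001, -0.001, -1.0]]
ft_force: [-0.8, -0.2, -3.0]
grip_width: 0.0587
gripper_force: 40.6
```

Converted, 0.03 m is 0.6, 0.025 m is 0.5.

```bash
echo '[[-0.2,0.12,0,0,0.05],[-0.23,0.136,0,0,0.05],[0,0,0.4,0,0.05],[0,0,0.6,0,0.05],[0,0,0.5,0,0.05],[0,0,0.2,0,0.05],[0,0,0,0,0.05],[0,0,0,0,0.05],[0,0,0,0,0.05]]' > rows.txt && python3 nudge.py rows.txt
python3 - <<'E'
from rig import env
from h import *
d={n:env.get_image(n) for n in("top","side")};pickle.dump(d,open("d1.pkl","wb"))
a=d["top"]["pixels"][120:280,260:420,::-1];b=d["side"]["pixels"][100:200,225:355,::-1]
a=cv2.resize(a,(400,400),interpolation=2);b=cv2.resize(b,(400,308),interpolation=2);b=np.vstack([b,np.zeros((92,400,3),np.uint8)])
cv2.imwrite("pics/c1.png",cv2.convertScaleAbs(np.hstack([a,b]),alpha=1.3))
E
```

```text
time_s: 7.0
position: [0.6034, -0.2073, 0.103]
tool_rot: [[-0.005, 1.0, 0.003], [1.0, 0.005, -0.001], [-0.001, 0.003, -1.0]]
ft_force: [-0.7, 0.3, -2.6]
grip_width: 0.0585
gripper_force: 40.5
```

View pics/c1.png

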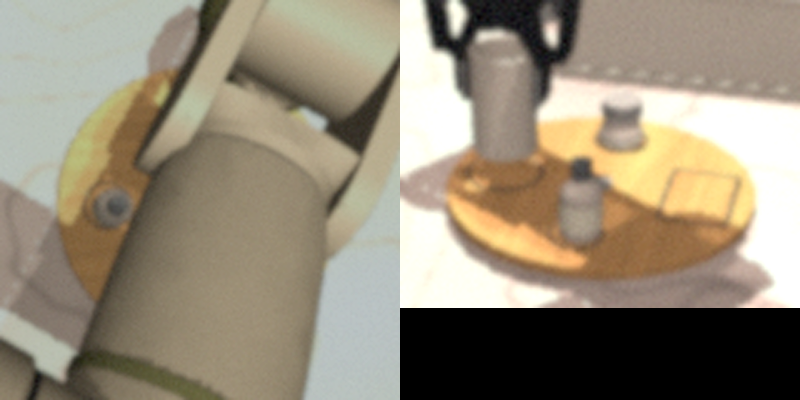

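The tumbler hangs upright at side-crop (503,100), straight above the ring at (502,175), and the turntable hasn't moved. I'll lower it gently.

Converted, 0.008 m is 0.16, 0.007 m is 0.14.

```bash
echo '[[0.024,-0.024,0.16,0,0.05],[0,0,0.14,0,0.05],[0,0,0.08,0,0.05],[0,0,0.02,0,0.05],[0,0,0,0,0.05],[0,0,0,0,0.05]]' > rows.txt && python3 nudge.py rows.txt; echo '[[0,0,0.02,0,0.05],[0,0,0.02,0,0.05],[0,0,0,0,0.05],[0,0,0,0,0.05]]' > rows.txt && python3 nudge.py rows.txt
```

```text
time_s: 7.7
position: [0.6016, -0.2058, 0.0815]
tool_rot: [[-0.005, 1.0, 0.0], [1.0, 0.005, -0.0], [-0.0, 0.0, -1.0]]
ft_force: [-0.2, -0.2, -2.6]
grip_width: 0.0588
gripper_force: 40.5
time_s: 8.1
position: [0.6015, -0.2058, 0.0793]
tool_rot: [[-0.005, 1.0, -0.0], [1.0, 0.005, -0.0], [-0.0, -0.0, -1.0]]
ft_force: [-0.2, 0.3, -2.5]
grip_width: 0.0586
gripper_force: 40.5
```

```bash
echo '[[0,0,0.01,0,0.05],[0,0,0,0,0.05],[0,0,0,0,0.05]]' > rows.txt && python3 nudge.py rows.txt; echo '[[0,0,0.01,0,0.05],[0,0,0,0,0.05],[0,0,0,0,0.05]]' > rows.txt && python3 nudge.py rows.txt
```

```text
time_s: 8.4
position: [0.6015, -0.2058, 0.0788]
tool_rot: [[-0.005, 1.0, -0.0], [1.0, 0.005, 0.0], [0.0, -0.0, -1.0]]
ft_force: [0.0, -0.1, -2.4]
grip_width: 0.0585
gripper_force: 40.5
time_s: 8.7
position: [0.6015, -0.2058, 0.0785]
tool_rot: [[-0.005, 1.0, 0.0], [1.0, 0.005, -0.0], [-0.0, 0.0, -1.0]]
ft_force: [0.7, -0.6, -0.9]
grip_width: 0.0588
gripper_force: 40.6
```

```bash
echo '[[0,0,0.01,0,0.05],[0,0,0,0,0.05],[0,0,0,0,0.05]]' > rows.txt && python3 nudge.py rows.txt 20; echo '[[0,0,0,0,0.061],[0,0,0,0,0.062],[0,0,0,0,0.063],[0,0,0,0,0.064],[0,0,0,0,0.066],[0,0,0,0,0.07],[0,0,0,0,0.075],[0,0,0,0,0.08],[0,0,0,0,0.085],[0,0,0,0,0.085]]' > rows.txt && python3 nudge.py rows.txt
```

```text
time_s: 9.0
position: [0.6015, -0.2059, 0.0784]
tool_rot: [[-0.005, 1.0, 0.0], [1.0, 0.005, -0.001], [-0.001, 0.0, -1.0]]
ft_force: [-3.3, -0.4, 5.3]
grip_width: 0.0588
gripper_force: 40.9
time_s: 10.0
position: [0.6015, -0.2058, 0.0778]
tool_rot: [[-0.005, 1.0, 0.0], [1.0, 0.005, 0.0], [0.0, 0.0, -1.0]]
ft_force: [-0.1, 0.2, -0.1]
grip_width: 0.0849
gripper_force: 0.0
```

Converted, -0.04 m is -0.8, 0.04 m is 0.8.

```bash
echo '[[0,0,-0.2,0,0.085],[0,0,-0.5,0,0.085],[0,0,-0.8,0,0.085],[0,0,-0.8,0,0.085],[0,0,-0.6,0,0.085],[0.4,-0.12,0,0,0.085],[0.8,-0.24,0,0,0.085],[0.8,-0.24,0,0,0.085],[0.8,-0.24,0,0,0.085],[0.8,-0.24,0,0,0.085]]' > rows.txt && python3 nudge.py rows.txt;echo '[[0.8,-0.24,0,0,0.085],[0.8,-0.24,0,0,0.085],[0.8,-0.24,0,0,0.085],[0.8,-0.24,0,0,0.085],[0.8,-0.24,0,0,0.085],[0.8,-0.24,0,0,0.085],[0.6,-0.18,0,-4,0.085],[0.3,-0.1,0,-6,0.085],[0,0,0,-6.5,0.085],[0,0,0,0,0.085]]' > rows.txt && python3 nudge.py rows.txt; echo '[[0,0,0,0,0.085],[0,0,0,0,0.085]]' > rows.txt && python3 nudge.py rows.txt;  python3 - <<'E'
from rig import env
from h import *
d={n:env.get_image(n) for n in("top","side","wrist")};pickle.dump(d,open("d2.pkl","wb"))
a=d["top"]["pixels"][120:280,260:420,::-1];b=d["side"]["pixels"][100:200,225:355,::-1]
a=cv2.resize(a,(400,400),interpolation=2);b=cv2.resize(b,(400,308),interpolation=2)
w=cv2.resize(d["wrist"]["pixels"][...,::-1],(400,300));L=np.vstack([b,np.zeros((192,400,3),np.uint8)]);L[200+108-100:208]=0
cv2.imwrite("pics/c2.png",cv2.convertScaleAbs(np.hstack([np.vstack([a[:300],w[:290]]),np.vstack([b,np.zeros((282,400,3),np.uint8)])]),alpha=1.3))
E
```

```text
time_s: 11.0
position: [0.5459, -0.0246, 0.2237]
tool_rot: [[-0.005, 1.0, 0.001], [1.0, 0.005, -0.0], [-0.0, 0.001, -1.0]]
ft_force: [1.6, -0.0, -0.5]
grip_width: 0.0849
gripper_force: 0.0
time_s: 12.0
position: [0.458, 0.2586, 0.2236]
tool_rot: [[-0.291, 0.957, 0.001], [0.957, 0.291, 0.0], [-0.0, 0.001, -1.0]]
ft_force: [0.2, -1.1, 0.5]
grip_width: 0.0852
gripper_force: 0.0
time_s: 12.2
position: [0.4584, 0.2578, 0.2231]
tool_rot: [[-0.286, 0.958, 0.0], [0.958, 0.286, 0.0], [-0.0, 0.0, -1.0]]
ft_force: [-0.6, -0.2, -0.3]
grip_width: 0.0851
gripper_force: 0.0
```

View pics/c2.png

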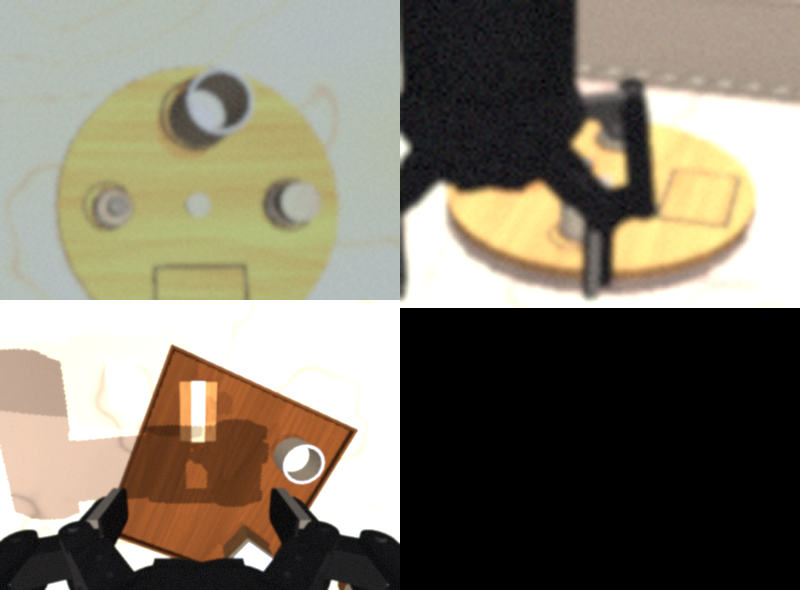

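The tumbler stands upright on the ring (top crop (215,103)) and the turntable hasn't turned. In the wrist view the soap sits near (255,140), aligned with the fingers. Now I'll measure the soap in the wrist view, and re-measure the bar and tumbler in the top view.

```bash
python3 - <<'E'
from h import *
import meas2 if False else None
E
cat > m3.py <<'E'
from h import *
d=pickle.load(open("d2.pkl","rb"));T,W=d["top"],d["wrist"];d0=pickle.load(open("d0.pkl","rb"))
x0,y0,x1,y1=200,95,310,190
h=cv2.cvtColor(np.ascontiguousarray(W["pixels"][y0:y1,x0:x1]),cv2.COLOR_RGB2HSV)
print("vals",h[35,30],h[35,55],h[70,30],h[80,55],h[20,80])
m=cv2.inRange(h,(8,70,135),(22,175,255))|cv2.inRange(h,(85,5,150),(135,75,255))
m=cv2.morphologyEx(m,cv2.MORPH_CLOSE,np.ones((3,3)))
c=max(cv2.findContours(m,0,1)[0],key=cv2.contourArea)+np.array([[x0,y0]])
r=cv2.minAreaRect(c);print(r,cv2.boundingRect(c))
b=cv2.boxPoints(r);q=np.array([plane(W,p,.033) for p in b]);print(np.round(q,4).tolist(),q.mean(0),[round(np.linalg.norm(q[i]-q[i-1]),4) for i in range(4)])
bm=cv2.inRange(h,(85,5,150),(135,75,255));n=cv2.findNonZero(bm)+np.array([[x0,y0]])
vx,vy,cx,cy=cv2.fitLine(n.astype(np.float32),2,0,.01,.01).ravel()
A=plane(W,(cx+20*vx,cy+20*vy),.033);B=plane(W,(cx-20*vx,cy-20*vy),.033);print("band",plane(W,(cx,cy),.033),np.rad2deg(np.arctan2(*(A-B)[1::-1])))
# height check: triangulate band centre wrist vs initial top
ctr=np.array(proj(W,q.mean(0)));print("tri",tri([(W,ctr),(d0["top"],(137.03,226.75))]))
for nm,D in(("before",d0),("now",d)):
    box=(314,220,366,258);p=D["top"]["pixels"][box[1]:box[3],box[0]:box[2]];g=cv2.cvtColor(np.ascontiguousarray(p),cv2.COLOR_RGB2HSV)[...,2]
    m=(cv2.morphologyEx(g,cv2.MORPH_CLOSE,np.ones((9,9)))-g.astype(int)>14)
    v,u=np.nonzero(m)
    ang=[]
    for sel,ax in(((v<9)&(u>10)&(u<40),0),((v>26)&(v<33)&(u>10)&(u<40),0),((u<11)&(v>8)&(v<27),1),((u>38)&(v>8)&(v<27),1)):
        P=np.c_[u[sel],v[sel]].astype(np.float32);l=cv2.fitLine(P,4,0,.01,.01).ravel()
        ang.append((len(P),round(float(np.rad2deg(np.arctan2(l[1],l[0]))),2),np.round(l[2:]+box[:2],2).tolist()))
    print(nm,ang)
    uu=(ang[2][2][0]+ang[3][2][0])/2;vv=(ang[0][2][1]+ang[1][2][1])/2;print(uu,vv,plane(D["top"],(uu,vv),.026))
E
python3 m3.py
```

```text
vals [ 14 162 157] [ 75   5 226] [ 12 161  90] [ 19  62 201] [ 12 190 134]
((253.5, 142.5), (49.0, 79.0), 0.0) (229, 103, 50, 80)
[[0.436, 0.2408, 0.033], [0.4142, 0.32, 0.033], [0.4617, 0.3342, 0.033], [0.4869, 0.256, 0.033]] [0.44970282 0.28775361 0.033     ] [np.float64(0.053), np.float64(0.0821), np.float64(0.0495), np.float64(0.0821)]
band [0.44964336 0.29313113 0.033     ] 99.92781289096986
tri (array([0.44921739, 0.28762237, 0.03228698]), [np.float64(0.5), np.float64(0.5)])
before [(85, -0.01, [339.32, 226.01]), (59, -1.32, [342.0, 250.4]), (39, 88.05, [321.3, 238.7]), (35, 87.36, [357.8, 236.6])]
339.55 238.20499999999998 [ 0.42251889 -0.20734078  0.026     ]
now [(85, -0.04, [339.35, 226.01]), (62, -1.13, [339.47, 250.38]), (39, 85.88, [321.66, 237.76]), (42, 88.04, [358.1, 235.7])]
339.88 238.195 [ 0.42254625 -0.20815036  0.026     ]  File "<stdin>", line 2
    import meas2 if False else None
                 ^^
SyntaxError: invalid syntax
```

The soap is at (0.4495, 0.288) with its top at z 0.032, and its axis matches the gripper yaw. The bar is unchanged at (0.4225, −0.2075). Next I'll descend with a narrower opening.

Converted, 0.01 m is 0.2, 0.04 m is 0.8.

```bash
echo '[[0.32,0,0.2,0,0.066],[0.31,0,0.6,0,0.066],[0,0,0.8,0,0.066],[0,0,0.8,0,0.066],[0,0,0.6,0,0.066],[0,0,0.3,0,0.066],[0,0,0,0,0.066],[0,0,0,0,0.066]]' > rows.txt && python3 nudge.py rows.txt 30
python3 - <<'E'
from rig import env
from h import *
w=env.get_image("wrist");pickle.dump(w,open("w3.pkl","wb"));cv2.imwrite("pics/w3.png",w["pixels"][...,::-1])
E
```

```text
time_s: 13.15
position: [0.4495, 0.2884, 0.0584]
tool_rot: [[-0.288, 0.958, 0.001], [0.958, 0.288, 0.0], [0.0, 0.001, -1.0]]
ft_force: [0.4, -0.5, 0.7]
grip_width: 0.0657
gripper_force: 0.0
```

View pics/w3.png

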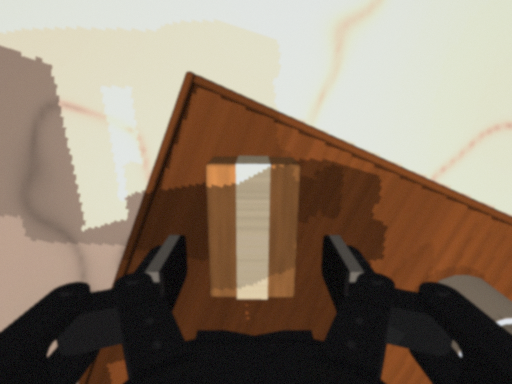

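The fingers at (175,270) and (333,270) straddle the soap, which is centred at u≈253, and the tray rim is clear. I'll go down and grip.

Converted, 0.015 m is 0.3, 0.01 m is 0.2.

```bash
echo '[[0,0,0.2,0,0.06],[0,0,0.3,0,0.06],[0,0,0.16,0,0.06],[0,0,0.06,0,0.06],[0,0,0,0,0.06],[0,0,0,0,0.06]]' > rows.txt && python3 nudge.py rows.txt; echo '[[0,0,0,0,0.054],[0,0,0,0,0.051],[0,0,0,0,0.045],[0,0,0,0,0.045],[0,0,0,0,0.045],[0,0,0,0,0.045],[0,0,0,0,0.045]]' > rows.txt && python3 nudge.py rows.txt 30
```

```text
time_s: 13.8
position: [0.4494, 0.2884, 0.0222]
tool_rot: [[-0.289, 0.957, 0.001], [0.957, 0.289, 0.0], [0.0, 0.001, -1.0]]
ft_force: [-0.2, -0.4, 0.5]
grip_width: 0.06
gripper_force: 0.0
time_s: 14.5
position: [0.4492, 0.2884, 0.0223]
tool_rot: [[-0.289, 0.957, 0.001], [0.957, 0.289, 0.0], [0.0, 0.001, -1.0]]
ft_force: [-1.2, -0.4, 5.5]
grip_width: 0.0496
gripper_force: 31.8
```

```bash
echo '[[0,0,-0.1,0,0.045],[0,0,-0.4,0,0.045],[0,0,-0.8,4,0.045],[0,0,-0.8,6,0.045],[0,0,-0.4,4.2,0.045],[0,0,0,2,0.045],[0,0,0,0,0.045],[0,0,0,0,0.045]]' > rows.txt && python3 nudge.py rows.txt;echo '[[-0.3,-0.02,0,0,0.045],[-0.6,-0.04,0,0,0.045],[-0.72,-0.04,0,0,0.045],[-0.72,-0.04,0,0,0.045],[-0.72,-0.04,0,0,0.045],[-0.72,-0.04,0,0,0.045],[-0.72,-0.04,0,0,0.045],[-0.72,-0.04,0,0,0.045],[-0.72,-0.04,0,0,0.045],[-0.72,-0.04,0,0,0.045]]' > rows.txt && python3 nudge.py rows.txt;echo '[[-0.72,-0.04,0,0,0.045],[-0.72,-0.04,0,0,0.045],[-0.72,-0.04,0,0,0.045],[-0.6,-0.04,0,0,0.045],[-0.3,-0.02,0,0,0.045],[0,0,0,0,0.045],[0,0,0,0,0.045],[0,0,0,0,0.045]]' > rows.txt && python3 nudge.py rows.txt
```

```text
time_s: 15.3
position: [0.4488, 0.2882, 0.1465]
tool_rot: [[-0.011, 1.0, -0.001], [1.0, 0.011, -0.0], [-0.0, -0.001, -1.0]]
ft_force: [0.7, 0.5, -1.0]
grip_width: 0.049
gripper_force: 31.6
time_s: 16.3
position: [0.4324, -0.0467, 0.1465]
tool_rot: [[-0.01, 1.0, -0.001], [1.0, 0.01, 0.0], [0.0, -0.001, -1.0]]
ft_force: [0.9, -0.3, -0.7]
grip_width: 0.0495
gripper_force: 31.6
time_s: 17.1
position: [0.4258, -0.1967, 0.1467]
tool_rot: [[-0.011, 1.0, -0.0], [1.0, 0.011, 0.001], [0.001, -0.0, -1.0]]
ft_force: [-0.1, -0.2, -1.3]
grip_width: 0.0494
gripper_force: 31.6
```

Converted, -0.0108 m is -0.216, 0.03 m is 0.6.

```bash
echo '[[-0.216,-0.064,0,0.2,0.045],[0,0,0.3,0,0.045],[0,0,0.6,0,0.045],[0,0,0.54,0,0.045],[0,0,0.24,0,0.045],[0,0,0,0,0.045],[0,0,0,0,0.045],[0,0,0,0,0.045]]' > rows.txt && python3 nudge.py rows.txt
python3 - <<'E'
from rig import env
from h import *
d={n:env.get_image(n) for n in("wrist","side")};pickle.dump(d,open("d4.pkl","wb"))
b=cv2.resize(d["side"]["pixels"][90:210,225:375,::-1],(400,320),interpolation=2)
w=cv2.resize(d["wrist"]["pixels"][64:384,90:490,::-1],(400,320))
cv2.imwrite("pics/c4.png",cv2.convertScaleAbs(np.hstack([w,b]),alpha=1.2))
E
```

```text
time_s: 17.9
position: [0.4233, -0.2091, 0.0637]
tool_rot: [[-0.007, 1.0, 0.001], [1.0, 0.007, -0.001], [-0.001, 0.001, -1.0]]
ft_force: [-0.7, 0.1, -1.2]
grip_width: 0.0497
gripper_force: 31.5
```

View pics/c4.png

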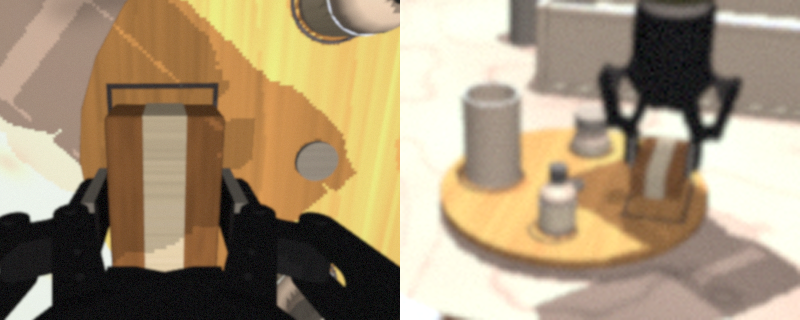

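The soap hangs level and parallel to the outline, whose far edge runs from crop (108,86) to (217,86). I'll use that edge to check the target.

Run:
```python
from h import *
d=pickle.load(open("d4.pkl","rb"));W=d["wrist"]
g=cv2.cvtColor(W["pixels"],cv2.COLOR_RGB2HSV)[140:168,185:320,2]
m=(cv2.morphologyEx(g,cv2.MORPH_CLOSE,np.ones((9,9)))-g.astype(int)>25)
v,u=np.nonzero(m)
top=[(x,np.median(v[u==x])) for x in range(16,118) if ((u==x)&(v<16)).any()]
P=np.array([(x,v[(u==x)&(v<16)].mean()) for x,_ in top],np.float32);l=cv2.fitLine(P,4,0,.01,.01).ravel()
s=(v>11)&(v<20);lu=u[s&(u<35)];ru=u[s&(u>110)]
print(lu.mean(),ru.mean(),l)
vt=l[3]+140
f=lambda x:l[3]+140+(x+0-l[2])*l[1]/l[0]
A=plane(W,(lu.mean()+185,f(lu.mean())),.026);B=plane(W,(ru.mean()+185,f(ru.mean())),.026)
print(A,B,np.linalg.norm(A-B),(A+B)/2,np.rad2deg(np.arctan2(*(B-A)[1::-1])))
```

```text
17.35483870967742 119.22 [ 1.   0.  72.7  9.5]
[ 0.39520684 -0.16381301  0.026     ] [ 0.4516749 -0.1634376  0.026    ] 0.056469304214531196 [ 0.42344087 -0.1636253   0.026     ] 0.3809046856625026
```

Converted, 0.001 m is 0.02, 0.006 m is 0.12.

```bash
echo '[[0.02,0,0.12,0,0.045],[0,0,0.12,0,0.045],[0,0,0.08,0,0.045],[0,0,0.02,0,0.045],[0,0,0,0,0.045],[0,0,0,0,0.045]]' > rows.txt && python3 nudge.py rows.txt;echo '[[0,0,0.02,0,0.045],[0,0,0,0,0.045],[0,0,0,0,0.045]]' > rows.txt && python3 nudge.py rows.txt;echo '[[0,0,0.014,0,0.045],[0,0,0,0,0.045],[0,0,0,0,0.045]]' > rows.txt && python3 nudge.py rows.txt
```

```text
time_s: 18.6
position: [0.4229, -0.2078, 0.0459]
tool_rot: [[-0.007, 1.0, 0.0], [1.0, 0.007, -0.0], [-0.0, 0.0, -1.0]]
ft_force: [-1.2, 0.0, -0.8]
grip_width: 0.0495
gripper_force: 31.5
time_s: 18.9
position: [0.4229, -0.2078, 0.0449]
tool_rot: [[-0.007, 1.0, 0.0], [1.0, 0.007, -0.0], [-0.0, 0.0, -1.0]]
ft_force: [-0.6, -1.1, -0.6]
grip_width: 0.0495
gripper_force: 31.5
time_s: 19.2
position: [0.4229, -0.2077, 0.0441]
tool_rot: [[-0.007, 1.0, -0.0], [1.0, 0.007, 0.0], [0.0, -0.0, -1.0]]
ft_force: [-0.2, -0.2, -0.7]
grip_width: 0.0493
gripper_force: 31.5
```

```bash
echo '[[0,0,0.01,0,0.045],[0,0,0,0,0.045],[0,0,0,0,0.045]]' > rows.txt && python3 nudge.py rows.txt;echo '[[0,0,0.01,0,0.045],[0,0,0,0,0.045],[0,0,0,0,0.045]]' > rows.txt && python3 nudge.py rows.txt
```

```text
time_s: 19.5
position: [0.4229, -0.2077, 0.0436]
tool_rot: [[-0.007, 1.0, -0.0], [1.0, 0.007, 0.0], [0.0, -0.0, -1.0]]
ft_force: [0.0, -0.8, -1.1]
grip_width: 0.0495
gripper_force: 31.5
time_s: 19.8
position: [0.4229, -0.2078, 0.0433]
tool_rot: [[-0.007, 1.0, 0.0], [1.0, 0.007, -0.0], [-0.0, 0.0, -1.0]]
ft_force: [-0.9, 0.5, 3.0]
grip_width: 0.0491
gripper_force: 31.9
```

Contact: the force rose to +3 N at the expected height. I'll open slowly and lift away.

The manual's scale: shifts go in shares of 50 mm. Converting my numbers, -0.04 m is -0.8, 0.035 m is 0.7.

```bash
echo '[[0,0,0,0,0.05],[0,0,0,0,0.051],[0,0,0,0,0.052],[0,0,0,0,0.053],[0,0,0,0,0.055],[0,0,0,0,0.058],[0,0,0,0,0.062],[0,0,0,0,0.064],[0,0,0,0,0.064]]' > rows.txt && python3 nudge.py rows.txt 20; echo '[[0,0,-0.1,0,0.064],[0,0,-0.3,0,0.064],[0,0,-0.6,0,0.064],[0,0,-0.8,0,0.064],[0,0,-0.8,0,0.064],[0,0,-0.6,0,0.064],[0.4,0,0,0,0.064],[0.7,0,0,0,0.064],[0.7,0,0,0,0.064],[0.7,0,0,0,0.064]]' > rows.txt && python3 nudge.py rows.txt;echo '[[0.7,0,0,0,0.064],[0.7,0,0,0,0.064],[0.7,0,0,0,0.064],[0.7,0,0,0,0.064],[0.7,0,0,0,0.064],[0.7,0,0,0,0.064],[0.7,0,0,0,0.064],[0.7,0,0,0,0.064],[0.4,0,0,0,0.064],[0,0,0,0,0.064]]' > rows.txt && python3 nudge.py rows.txt;python3 - <<'E'
from rig import env
from h import *
d={n:env.get_image(n) for n in("top","side")};pickle.dump(d,open("d5.pkl","wb"))
a=cv2.resize(d["top"]["pixels"][130:275,268:413,::-1],(400,400),interpolation=2)
b=cv2.resize(d["side"]["pixels"][100:200,225:355,::-1],(400,308),interpolation=2);b=np.vstack([b,np.zeros((92,400,3),np.uint8)])
cv2.imwrite("pics/c5.png",cv2.convertScaleAbs(np.hstack([a,b]),alpha=1.3))
E
```

```text
time_s: 20.7
position: [0.4229, -0.2078, 0.0431]
tool_rot: [[-0.007, 1.0, 0.0], [1.0, 0.007, -0.0], [-0.0, 0.0, -1.0]]
ft_force: [-0.4, -0.4, 0.0]
grip_width: 0.0643
gripper_force: 0.0
time_s: 21.7
position: [0.4217, -0.0815, 0.2035]
tool_rot: [[-0.006, 1.0, 0.0], [1.0, 0.006, -0.0], [-0.0, 0.0, -1.0]]
ft_force: [1.2, -0.5, -0.8]
grip_width: 0.0639
gripper_force: 0.0
time_s: 22.7
position: [0.4196, 0.219, 0.2033]
tool_rot: [[-0.01, 1.0, 0.0], [1.0, 0.01, 0.0], [0.0, 0.0, -1.0]]
ft_force: [0.2, -1.0, -0.1]
grip_width: 0.0638
gripper_force: 0.0
```

View pics/c5.png

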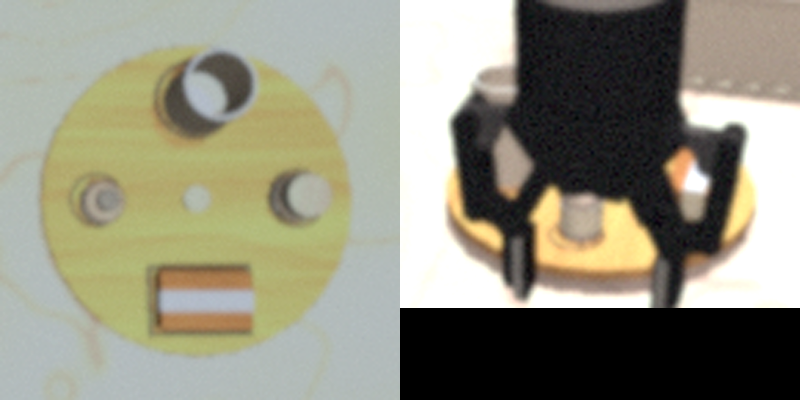

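Both items are down, the soap at top crop (205,300) inside the outline and the tumbler at (210,90). One numeric check before handing in.

Run:
```python
from h import *
d=pickle.load(open("d5.pkl","rb"));d0=pickle.load(open("d0.pkl","rb"));T=d["top"]
h=cv2.cvtColor(T["pixels"],cv2.COLOR_RGB2HSV)
x0,y0=315,222;s=h[y0:258,x0:368]
m=cv2.inRange(s,(8,100,110),(20,200,255))|cv2.inRange(s,(90,8,110),(130,90,255))
c=max(cv2.findContours(m,0,1)[0],key=cv2.contourArea)+np.array([[x0,y0]]);r=cv2.minAreaRect(c);print("soap",r,plane(T,r[0],.054))
x0,y0=322,140;s=h[y0:185,x0:370];m=cv2.inRange(s,(95,0,90),(135,60,255))
c=max(cv2.findContours(m,0,1)[0],key=cv2.contourArea)+np.array([[x0,y0]]);e=cv2.minEnclosingCircle(c);print("tumbler",e,plane(T,e[0],.121))
# turntable rotation: jar/bottle patch shift
g0=cv2.cvtColor(d0["top"]["pixels"],7).astype(np.float32);g=cv2.cvtColor(T["pixels"],7).astype(np.float32)
for n,(u,v) in(("bottle",(304,202)),("jar",(376,202)),("centre",(339,202))):
    f=lambda a:np.ascontiguousarray(a[v-16:v+16,u-16:u+16]);print(n,cv2.phaseCorrelate(f(g0),f(g),cv2.createHanningWindow((32,32),cv2.CV_32F)))
```

```text
soap ((342.0, 238.5), (5.0, 32.0), 90.0) [ 0.42320604 -0.20676977  0.054     ]
tumbler ((345.0, 161.5), 12.093486785888672) [ 0.59619703 -0.20022881  0.121     ]
bottle ((0.08775526221407048, 0.1744525288641796), 0.7535197054967284)
jar ((-0.10716291003685186, -0.17973962798943433), 0.8993587498553097)
centre ((0.1206861767684071, -0.2412295786172045), 0.9225496472790837)
```

```bash
python3 -c "
from rig import env
print(env.close_job())"
```

```text
the job is handed in; nothing more can be done
None
```

The job is handed in: the tumbler stands upright on the ring (about 2–4 mm off centre by the camera, inside the 6 mm margin), the soap lies flat and lengthwise on the rectangle, the turntable has turned about 0.3°, and the arm was clear at about 23 s.

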